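# Centre the mixing cup and tare the scale

## Robot

A 6-joint arm with a two-finger parallel gripper is mounted at the origin on the work surface. World frame = base frame: x ahead of the robot, y to its left, z up, the work surface at z = 0. Lengths are in mm, angles in rad, forces in N, time in s.
With the tool pointing down it reaches from about 325 to 875 mm from the base axis. Payload 4.4 kg.
Tool frame: the origin (TCP) lies between the finger pads; the fingertips stand 11 mm ahead of it and the grasp point (between the pads) lies 8 mm behind it (r.tip_reach is the distance from the TCP to the fingertips, in mm); z points along the fingers, y is the line along which they close (so a half turn about z gives the same grasp; the last joint's range is limited). The gripper opens to 85 mm and grips with 20 to 120 N. Pads are 22 mm wide; open, the fingers measure 114 mm over their backs; the gripper's body (76 mm by 85 mm) begins 54 mm behind the grasp point. The pads swing forward as they close: fully open they stand 13 mm farther back than shut.
Start: joints at [-1.373, 0.207, 1.542, -0, 1.393, -0.15], TCP at [195.965, -540.578, 242.282] pointing down, gripper open.
Joint ranges: [-2.73, 2.73], [-0.86, 2.22], [0.23, 2.46], [-1.11, 4.25], [0.08, 2.63], [-2.82, 2.82]. Speed limits (rad/s): [2.79, 2.79, 3.14, 3.14, 3.14, 3.14].

## Interface

Orientations are given as a unit quaternion [w, x, y, z].
In Python, from station import r gives the robot as it stands.
- The arm moves only by the shell command python3 -m creep 'ROWS' [OPENING] [FORCE]. ROWS is a JSON object whose one key "moves" holds a list of rows, each a list of 2 entries, a list of its own where there are three numbers: the shift along the world's x, y, z in units of 40 mm (1.0 is 40 mm), then the turn, a rotation vector about the world's x, y, z in units of 5 degrees (1.0 is 5 degrees). A call has 1 to 12 rows; each row shifts and turns the commanded pose from where the row before left it; what a row does not reach is not made up. A row lasts 1/12 s, in which the tool goes at most 41.7 mm and 7.16 degrees, less where a joint would pass 70% of its speed; a pose out of reach is approached as far as the arm can. A call is refused whole if a number of a shift passes 1 or a number of a turn 1, either way. A call with a gripper value outside its range is refused whole. OPENING is the opening, from 0 (shut) to 1 (fully open), set as the call begins (- or left out, the last holds). The fingers move at their own pace and stop on an object; FORCE is the grip in N (left out, the last holds). Time passes only in rows, so rows that do not move let the fingers close. It gives the time, the measured TCP pose, the force, the opening and the grip force at its end, in the units of the state.
- r.get_obs(): the state, without advancing time (a new reading comes with each control period).
- r.snapshot(name): name is "scene" or "top" or "wrist"; returns the picture (400x640x3 uint8, red, green, blue); there is no depth.
- r.get_calibration(name): a dict with "mtx" (3x3 intrinsics, pixels), "eye" and "orientation" of the camera in the world. Camera axes: x right, y down, z forward; pixel columns grow to the right and rows downward; lengths in mm; the calibration is good to about 2 mm. The wrist camera is an equidistant fisheye: a pixel r from the principal point sees the ray r / f radians off the axis. A picture is of the moment at which its call begins: read the wrist's pose just before it. get_calibration takes no time and is no camera call; for the wrist camera it gives the pose at the moment of the call.
- r.close_job(): hands the job in; it is judged then, once.
The state is a dict: "clock": time; "joint_positions": joint angles; "dq": joint speeds; "tau": joint torques, N m; "eef_pos": TCP position; "eef_rot": TCP orientation; "ft_force": force on the tool from outside, world axes, zero at the start; "wrist_torque": the same for the moment, N m; "finger_gap": opening from 0.0 (shut) to 1.0 (fully open); "finger_force": force on a finger pad.
Only numpy, scipy, OpenCV 4.12 (cv2) and the standard library are available. Lean on these libraries where they do the work, as an engineer would, in place of code of your own. Each camera call takes 0.05 s, during which the arm holds its last target. There are 200 camera calls.

## Task

Two identical bench scales stand on the table; the wide white mixing cup sits on the pan of one of them, too near the front. With the fingertips, gently nudge that cup along the pan to the middle, over the ring mark, leaving it upright and never lifting it; let go of it, then press that scale's long bar key (tare) fully down, gently, and withdraw. Do not press its other keys, and leave the other scale and everything else alone.

Things in the scene. Friction and masses are not known exactly. Their poses are not given: they have to be found in the camera images.
- scale_a: the bench scale with the mixing cup on it, fixed; white housing 290 (x) x 200 (y) mm, top at z = 50. Origin: centre of its underside. Its front (own -x) faces the robot, turned up to 0.15 rad; it may be the left or right one. Steel pan 170 mm square at the rear, its top at z = 62; in front a flat display, then a row of four keys at x = -108, alike in white plastic, 8 mm proud (tops at z = 58)
- scale_a_pan (a point): centre of the pan's top face, at x = 50, y = 0, z = 62 mm in the scale's frame, the middle of a dark ring mark of 100 mm diameter; axes as the scale's
- scale_a_bar_top (a point): middle of the top face of the long bar key (tare), 18 mm (x) x 34 mm (y), the only long one, at y = -23 mm in the scale's row, on the scale with the cup; moves down with the key
- scale_a_bar (a joint): travel of that bar key in m: 0 up, 0.005 fully down; sprung, about 1.2 N to start and 4.2 N fully down, returns by itself; counts as pressed beyond 0.0035
- scale_a_round (a joint): travel of the round key (20 mm across) at y = +69 mm of the same scale, not to be pressed; 0 up, 0.005 down
- scale_a_square (a joint): travel of the square key (18 mm) at y = +23 mm of the same scale, not to be pressed; 0 up, 0.005 down
- scale_a_disc (a joint): travel of the round key (20 mm across) at y = -69 mm of the same scale, not to be pressed; 0 up, 0.005 down
- cup: the empty mixing cup: white plastic, open, round, 86 mm across at the foot, 90 at the rim, 75 tall, about 90 g, loose; slides under about 1 N and stops when the push stops. Origin: centre of its underside. It starts upright on the pan, 24 to 36 mm in front of the pan's centre (towards the keys), up to 25 mm to either side
- scale_b: the other, identical scale (same sizes and keys), fixed, with the mould block on its pan; to be left alone. Origin: centre of its underside
- mould_block: off-white block 110 x 90 x 50 mm (small domes on top) on the other scale's pan, loose; leave alone. Origin: centre of its underside
- beaker: steel beaker, 68 mm across, 90 mm tall, on the table between the scales at the far end; loose, leave alone. Origin: centre of its underside
- jar: amber jar, 54 mm across, 70 mm tall, on the table between the scales at the near end; loose, leave alone. Origin: centre of its underside
- spray_can: aluminium spray can, 52 mm across, 170 mm tall, behind the left scale; loose, leave alone. Origin: centre of its underside
- spatula: spatula about 280 mm long lying flat to the right of the scales, along x, origin under its middle; loose, leave alone
- brush: flat brush about 200 mm long lying to the left of the scales, along x, origin under its middle; loose, leave alone
Not all that is in view belongs to the job. Leave any blue or turquoise look-alike of the cup alone.

How it is judged:
By the outcome, as a careful person would: the job done as asked, in the order asked, and still so for the second after the job is handed in, with the robot touching nothing.
It also fails if it takes over 42 s, if anything falls off the work surface, if the arm or the gripper's body presses on something with over 40 N, if the wrist force passes 120 N, or if a joint passes its speed limit or range.

## Working session

There is one attempt and no reset: what is moved stays moved. The work goes in short steps, Python scripts to look and compute and a shell command to move; the robot and the scene stay as the last step left them, time stands still between calls to the robot, and variables do not carry over. Pictures are saved under pics/ and viewed, at most 10 in all, crops included, and the job is handed in when it is done.

```bash
mkdir -p pics
python3 - <<'E'
from station import r
import cv2
for n in("top","scene"):
    cv2.imwrite(f"pics/{n}0.png",r.snapshot(n)[:,:,::-1]); c=r.get_calibration(n); print(n,c)
o=r.get_obs();print(o)
E
```

```text
top {'mtx': array([[416.68210494,   0.        , 316.99609406],
       [  0.        , 416.68210494, 199.59609815],
       [  0.        ,   0.        ,   1.        ]]), 'eye': array([ 400.8875116 ,   18.22066754, 1296.87402871]), 'orientation': array([-0.04890494,  0.71418715, -0.69482517,  0.06901455])}
scene {'mtx': array([[397.50614405,   0.        , 321.05391991],
       [  0.        , 397.50614405, 201.21700196],
       [  0.        ,   0.        ,   1.        ]]), 'eye': array([1286.58792365, -673.97708718,  737.94231003]), 'orientation': array([-0.42844549,  0.8176948 ,  0.33707605, -0.18490381])}
{'clock': 0.1, 'joint_positions': array([-1.37354830e+00,  2.07389585e-01,  1.54281891e+00, -4.25542458e-05,
        1.39346373e+00, -1.50489363e-01]), 'dq': array([ 0.00121444, -0.00100421, -0.0028701 ,  0.00069686,  0.00037486,
        0.00119719]), 'tau': array([-6.34857515e-04, -3.84094691e+01, -2.92549342e+01, -3.97977101e-04,
        4.78805829e-03, -6.61949557e-06]), 'eef_pos': array([ 195.7967643 , -539.94064978,  241.20700451]), 'eef_rot': array([-1.03901025e-03,  9.84921692e-01,  1.72997626e-01, -4.52410535e-05]), 'ft_force': array([ 0.27458657, -0.07309081,  0.09495782]), 'wrist_torque': array([-0.01050407,  0.00797361, -0.06040733]), 'finger_force': 0.0, 'finger_gap': 1.0017676381218097}
```

View pics/top0.png

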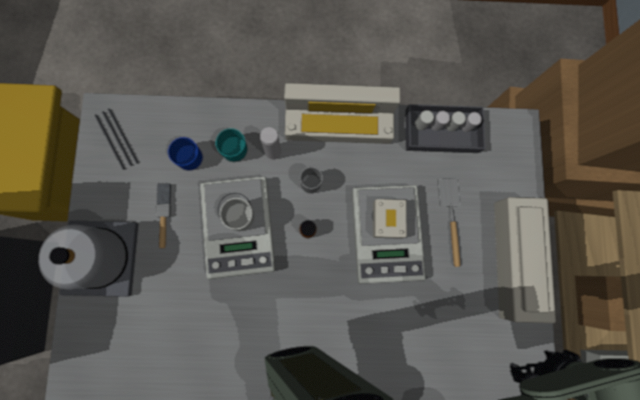

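View pics/scene0.png

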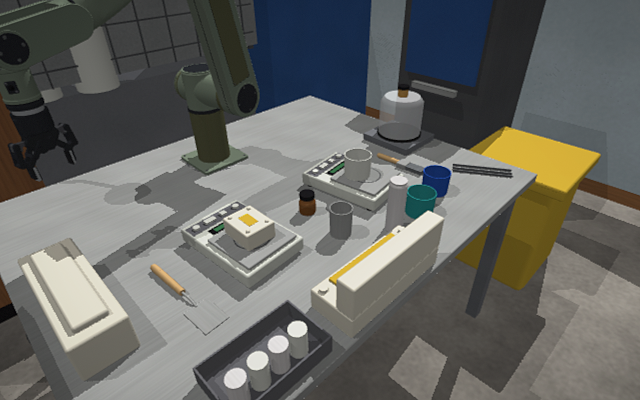

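The cup's scale is the left one, around (237,226) in the top picture. I'll enlarge it.

Run:
```python
import cv2
a=cv2.imread("pics/top0.png")[170:285,185:290]
a=cv2.resize(a,None,fx=5,fy=5,interpolation=cv2.INTER_CUBIC);a=cv2.convertScaleAbs(a,alpha=1.5)
for i in range(0,525,50):cv2.putText(a,str(185+i//5),(i,10),0,.35,(0,255,255));cv2.putText(a,str(170+i//5),(0,i),0,.35,(0,255,255))
cv2.imwrite("pics/crop0.png",a)
```

```text
(no output)
```

View pics/crop0.png

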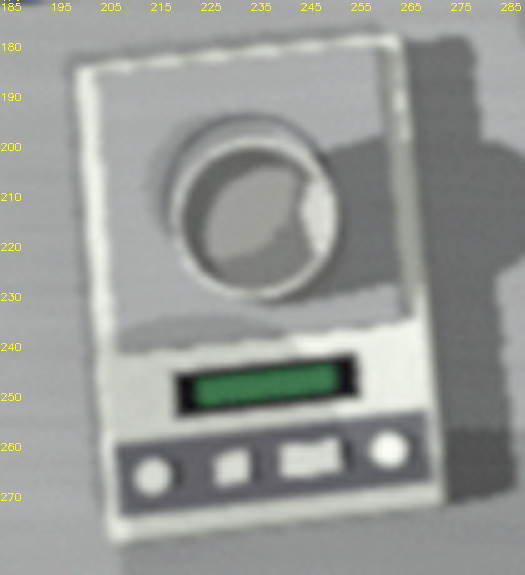

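The crop shows the housing corners at about (200.8,182.4), (265.4,177), (207.4,278) and (273.4,270). The keys are at (215.4,265.4), (231.4,263.4), (247.2,261.8 – the bar) and (262.6,259.8), and the cup rim centre is at (236.1,213.6).

```bash
cat > h.py <<'E'
from station import r
import numpy as np
from scipy.spatial.transform import Rotation as R
from scipy.optimize import least_squares
def rot(q): return R.from_quat(np.roll(q,-1))
def ray(c,uv,z):
    d=rot(c["orientation"]).apply(np.linalg.solve(c["mtx"],[uv[0],uv[1],1]))
    return c["eye"]+d*(z-c["eye"][2])/d[2]
E
python3 - <<'E'
from h import *
c=r.get_calibration("top")
P=[((200.8,182.4),145,100,50),((265.4,177),145,-100,50),((207.4,278),-145,100,50),((273.4,270),-145,-100,50),
((215.4,265.4),-108,69,58),((231.4,263.4),-108,23,58),((247.2,261.8),-108,-23,58),((262.6,259.8),-108,-69,58)]
W=np.array([ray(c,p[0],p[3])[:2] for p in P]);L=np.array([p[1:3] for p in P])
def T(s,l):
    C,S=np.cos(s[2]),np.sin(s[2]);return s[:2]+np.asarray(l)@np.array([[C,S],[-S,C]])
f=least_squares(lambda s:(T(s,L)-W).ravel(),[500,200,0]);s=f.x
print(s,f.fun.reshape(-1,2).round(1))
cup=ray(c,(236.1,213.6),137)[:2];C,S=np.cos(s[2]),np.sin(s[2])
print("pan",T(s,[50,0]),"bar",T(s,[-108,-23]),"cup",cup,"in scale",np.array([[C,S],[-S,C]])@(cup-s[:2]))
k=r.get_calibration("wrist");print(k)
E
```

```text
[5.24059410e+02 2.22747393e+02 1.32996452e-01] [[ 0.7  2.4]
 [ 4.3 -1.6]
 [-2.8  3.2]
 [-4.1 -3.9]
 [ 1.1 -0.2]
 [ 0.3  0.3]
 [ 0.6  0.4]
 [-0.2 -0.5]]
pan [573.61785979 229.37762886] bar [420.0630664  185.62919542] cup [550.43628734 212.39729895] in scale [ 24.77147205 -13.75639059]
{'mtx': array([[309.70691629,   0.        , 322.83386192],
       [  0.        , 309.70691629, 194.22238577],
       [  0.        ,   0.        ,   1.        ]]), 'eye': array([ 273.14498175, -511.7243979 ,  373.37574741]), 'orientation': array([ 0.13228681,  0.80819704, -0.56601781, -0.09455995])}
```

Fit residuals on the keys are under 1.2 mm. The cup is about 25 mm in front of the ring centre and 14 mm to its right. I'll swing over to the left scale, half-close the fingers into a cradle, and measure with the wrist camera.

```bash
python3 -m creep '{"moves":[[[0.17,0.45,0],[0,0,0.16]],[[0.35,0.9,0],[0,0,0.16]],[[0.35,0.9,0],[0,0,0.16]],[[0.35,0.9,0],[0,0,0.16]],[[0.35,0.9,0],[0,0,0.16]],[[0.35,0.9,0],[0,0,0.16]],[[0.35,0.9,0],[0,0,0.16]],[[0.35,0.9,0],[0,0,0.16]],[[0.35,0.9,0],[0,0,0.16]],[[0.35,0.9,0],[0,0,0.16]],[[0.35,0.9,0],[0,0,0.16]],[[0.35,0.9,0],[0,0,0.16]]]}' 0.5 20 | tail -3
python3 -m creep '{"moves":[[[0.35,0.9,0],[0,0,0.16]],[[0.35,0.9,0],[0,0,0.16]],[[0.35,0.9,0],[0,0,0.16]],[[0.35,0.9,0],[0,0,0.16]],[[0.35,0.9,0],[0,0,0.16]],[[0.35,0.9,0],[0,0,0.16]],[[0.35,0.9,0],[0,0,0.16]],[[0.17,0.45,0],[0,0,0.16]],[[0,0,0],[0,0,0]],[[0,0,0],[0,0,0]],[[0,0,0],[0,0,0]],[[0,0,0],[0,0,0]]]}' | tail -3
python3 - <<'E'
from h import *
import cv2
k=r.get_calibration("wrist");print(k["eye"],k["orientation"])
a=r.snapshot("wrist")[:,:,::-1];cv2.imwrite("pics/w1raw.png",a)
a=cv2.resize(a,(800,500),interpolation=cv2.INTER_CUBIC);cv2.imwrite("pics/w1.png",a)
np.save("w1.npy",np.r_[k["eye"],k["orientation"]])
E
```

```text
ft_force: [2.4, 1.0, -0.3]
finger_gap: 0.504
finger_force: 0.0
ft_force: [0.1, -0.7, -0.5]
finger_gap: 0.5
finger_force: 0.0
[527.70778963 191.19330633 374.02197981] [ 0.14502911  0.87862549 -0.44879368 -0.07461935]
```

View pics/w1.png

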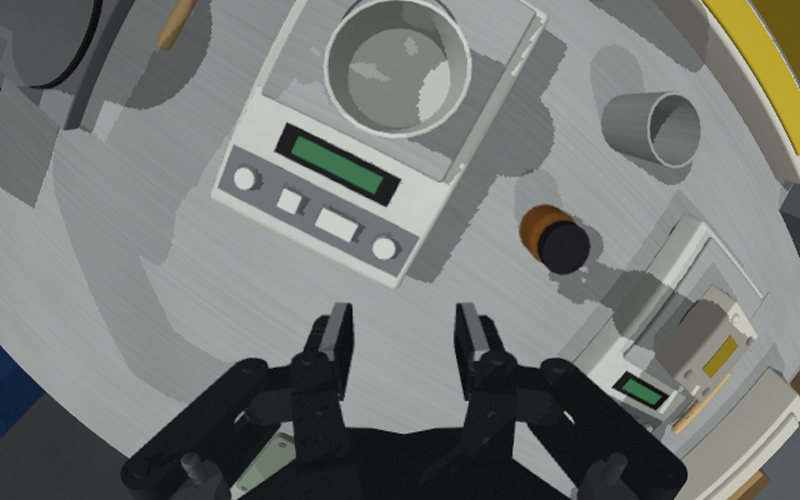

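The wrist view (800x500) shows the keys at (245,178), (290,201), (337,224) and (384,247), with the bar third. The pan's front corners are near (266,98) and (447,180), and the cup rim runs from x 325 to 471 with its bottom at y 138. I'll fit these with the fisheye model.

```bash
cat >> h.py <<'E'
def wray(c,uv,z):
    m=c["mtx"];p=(np.array(uv)/1.25-[m[0,2],m[1,2]]);q=np.hypot(*p);t=q/m[0,0]
    d=rot(c["orientation"]).apply([*(p/q*np.sin(t)),np.cos(t)])
    return c["eye"]+d*(z-c["eye"][2])/d[2]
def T(s,l):
    C,S=np.cos(s[2]),np.sin(s[2]);return s[:2]+np.asarray(l)@np.array([[C,S],[-S,C]])
def inv(s,w):
    C,S=np.cos(s[2]),np.sin(s[2]);return (np.asarray(w)-s[:2])@np.array([[C,-S],[S,C]])
def rim(c,pts,z=137):
    W=np.array([wray(c,p,z)[:2] for p in pts])
    f=least_squares(lambda q:np.hypot(*(W-q[:2]).T)-q[2],[*W.mean(0),45]);return f
E
python3 - <<'E'
from h import *
c=r.get_calibration("wrist");print(c["eye"])
P=[((245,178),-108,69,58),((290,201),-108,23,58),((337,224),-108,-23,58),((384,247),-108,-69,58),((266,98),-35,85,62),((447,180),-35,-85,62)]
W=np.array([wray(c,p[0],p[3])[:2] for p in P]);L=np.array([p[1:3] for p in P])
for n in(4,6):
    f=least_squares(lambda s:(T(s,L[:n])-W[:n]).ravel(),[500,200,0]);s=f.x
    print(s,f.fun.reshape(-1,2).round(1).tolist())
    g=rim(c,[(325,68),(335,100),(356,124),(398,137),(440,124),(462,100),(471,66),(463,33)])
    print("cup",g.x,g.fun.round(1),"rel pan",inv(s,g.x[:2])-[50,0],"pan",T(s,[50,0]),"bar",T(s,[-108,-23]))
np.save("s.npy",s);o=r.get_obs();print(o["eef_pos"],rot(o["eef_rot"]).as_matrix().round(3),o["clock"])
E
```

```text
[527.79579374 191.0574478  374.20648999]
[5.24565320e+02 2.22857805e+02 1.44192220e-01] [[-0.2, 0.4], [0.2, 0.4], [0.0, -0.0], [0.0, -0.8]]
cup [551.36984371 212.30551395  44.08185419] [ 0.2 -0.5  0.1  0.3  0.1 -0.2 -0.2  0.3] rel pan [-24.98993705 -14.29440732] pan [574.04643531 230.04245923] bar [420.99105256 184.57763973]
[5.25221665e+02 2.21339038e+02 1.44218560e-01] [[0.4, -1.1], [0.9, -1.1], [0.7, -1.6], [0.7, -2.3], [1.0, 6.0], [-3.7, 0.0]]
cup [551.36984371 212.30551395  44.08185419] [ 0.2 -0.5  0.1  0.3  0.1 -0.2 -0.2  0.3] rel pan [-25.42156862 -12.69773613] pan [574.70259092 228.52499488] bar [421.64840577 183.05614391]
[461.16875743 142.31553274 242.11325941] [[ 0.811  0.585 -0.   ]
 [ 0.585 -0.811 -0.   ]
 [-0.001 -0.    -1.   ]] 2.15
```

Keys-only fit: pan (574.0,230.0), in agreement with the top view. The cup is at (551.4,212.3), so the push is 28.7 mm along u=(0.79,0.61). I'll tilt the tool 20° with its tips forward and come down behind the cup, low down.

```bash
python3 -m creep '{"moves":[[[0.2,0.16,-0.5],[0.61,-0.79,0.09]],[[0.2,0.16,-0.5],[0.61,-0.79,0.09]],[[0.2,0.16,-0.5],[0.61,-0.79,0.09]],[[0.2,0.16,-0.5],[0.61,-0.79,0.09]],[[0,0,-0.5],[0,0,0]],[[0,0,-0.5],[0,0,0]],[[0,0,0],[0,0,0]],[[0,0,0],[0,0,0]],[[0,0,0],[0,0,0]]]}'
python3 - <<'E'
from h import *
import cv2
o=r.get_obs();print(o["eef_pos"],rot(o["eef_rot"]).as_matrix().round(3))
a=r.snapshot("wrist")[:,:,::-1]
a=cv2.resize(a,(800,500),interpolation=cv2.INTER_CUBIC);cv2.imwrite("pics/w2.png",a)
E
```

```text
clock: 2.9
eef_pos: [494.7, 168.5, 123.6]
eef_rot: [-0.058, 0.932, 0.318, 0.164]
ft_force: [0.8, 0.2, 0.5]
finger_gap: 0.499
finger_force: 0.0
[494.67094435 168.50704135 123.64049043] [[ 0.744  0.612  0.269]
 [ 0.574 -0.791  0.213]
 [ 0.343 -0.004 -0.939]]
```

View pics/w2.png

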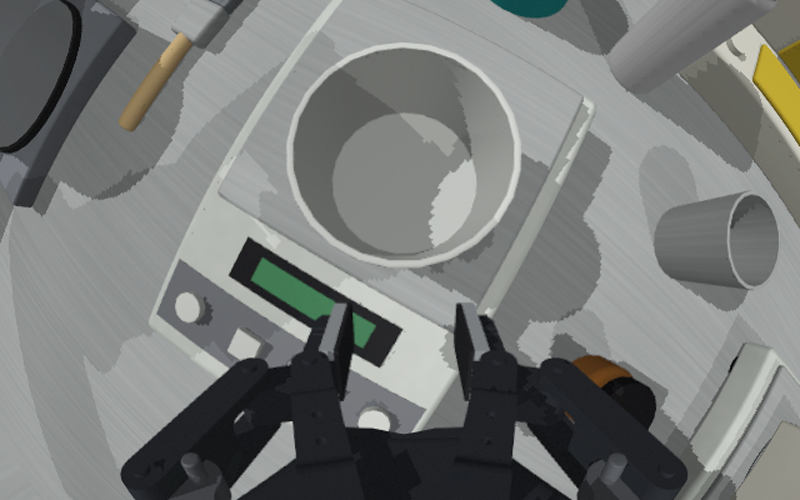

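The cup (rim centre about (404,155)) is centred between the fingertips at x 340 and 467, ahead of them. I'll descend and make a careful approach.

```bash
python3 -m creep '{"moves":[[[0,0,-0.4],[0,0,0]],[[0,0,-0.4],[0,0,0]],[[0,0,-0.2],[0,0,0]],[[0,0,-0.1],[0,0,0]],[[0,0,0],[0,0,0]],[[0.08,0.06,0],[0,0,0]],[[0.08,0.06,0],[0,0,0]],[[0.08,0.06,0],[0,0,0]],[[0,0,0],[0,0,0]],[[0,0,0],[0,0,0]]]}'
python3 -m creep '{"moves":[[[0.04,0.03,0],[0,0,0]],[[0.04,0.03,0],[0,0,0]],[[0.04,0.03,0],[0,0,0]],[[0.04,0.03,0],[0,0,0]],[[0.04,0.03,0],[0,0,0]],[[0.04,0.03,0],[0,0,0]],[[0.04,0.03,0],[0,0,0]],[[0.04,0.03,0],[0,0,0]],[[0.04,0.03,0],[0,0,0]],[[0,0,0],[0,0,0]],[[0,0,0],[0,0,0]]]}'
python3 - <<'E'
from h import *
import cv2
o=r.get_obs();print(o["eef_pos"]);c=r.get_calibration("wrist")
a=r.snapshot("wrist")[:,:,::-1]
a=cv2.resize(a,(800,500),interpolation=cv2.INTER_CUBIC);cv2.imwrite("pics/w3.png",a)
E
```

```text
clock: 3.78
eef_pos: [503.9, 176.5, 78.9]
eef_rot: [-0.058, 0.932, 0.319, 0.164]
ft_force: [-0.9, 0.2, -0.4]
finger_gap: 0.5
finger_force: 0.0
clock: 4.7
eef_pos: [517.7, 187.1, 78.3]
eef_rot: [-0.058, 0.932, 0.319, 0.163]
ft_force: [-0.4, 0.2, -0.9]
finger_gap: 0.498
finger_force: 0.0
[517.69178888 187.1318681   78.29872426]
```

View pics/w3.png

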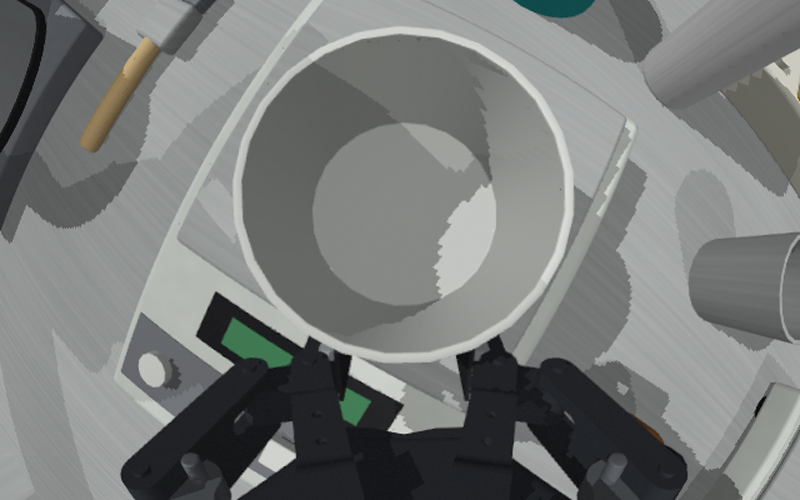

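The rim spans x 234–574 and y 27–362, with the fingers just under the near rim. I'll measure the cup.

Run:
```python
from h import *
c=r.get_calibration("wrist");s=[524.565,222.858,.1442]
g=rim(c,[(234,190),(574,185),(402,27),(404,362)])
e=r.get_obs()["eef_pos"][:2];u=np.array([.792,.611]);d=g.x[:2]-e
print(g.x,g.fun.round(1),"rel pan",inv(s,g.x[:2])-[50,0],"tcp->cup along,lat",d@u,d@[-u[1],u[0]],"remaining world",T(s,[50,0])-g.x[:2])
```

```text
[556.50565522 217.62536604  44.51302366] [ 0.  0. -0. -0.] rel pan [-19.14278456  -9.76822244] tcp->cup along,lat 49.434262703796115 0.45383087584551185 remaining world [17.54040393 12.4176729 ]
```

```bash
python3 -m creep '{"moves":[[[0.04,0.028,0],[0,0,0]],[[0.04,0.028,0],[0,0,0]],[[0.04,0.028,0],[0,0,0]],[[0.04,0.028,0],[0,0,0]],[[0.04,0.028,0],[0,0,0]],[[0.04,0.028,0],[0,0,0]],[[0.04,0.028,0],[0,0,0]],[[0.04,0.028,0],[0,0,0]],[[0.04,0.028,0],[0,0,0]],[[0.03,0.02,0],[0,0,0]],[[0,0,0],[0,0,0]],[[0,0,0],[0,0,0]]]}'
python3 - <<'E'
from h import *
import cv2
o=r.get_obs();print(o["eef_pos"]);s=[524.565,222.858,.1442];u=np.array([.792,.611])
print("cup est rel pan",inv(s,o["eef_pos"][:2]+49.4*u)-[50,0])
c=r.get_calibration("wrist");print(c["eye"])
a=r.snapshot("wrist")[:,:,::-1]
a=cv2.resize(a,(800,500),interpolation=cv2.INTER_CUBIC);cv2.imwrite("pics/w4.png",a)
E
```

```text
clock: 5.75
eef_pos: [533.4, 198.0, 78.4]
eef_rot: [-0.058, 0.932, 0.319, 0.163]
ft_force: [0.1, 0.5, -0.2]
finger_gap: 0.499
finger_force: 0.0
[533.38180598 197.98674619  78.3883542 ]
cup est rel pan [-1.79261162 -1.63223372]
[559.17654581 217.78655532 230.8739056 ]
```

View pics/w4.png

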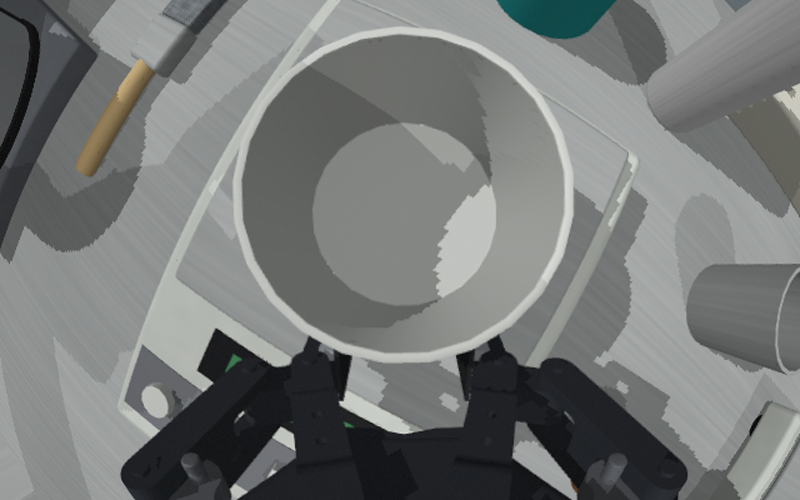

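The cup sits unchanged in the cradle, about 2.4 mm short of centre. I'll finish the nudge, back away, rise and straighten the tool, then check.

```bash
python3 -m creep '{"moves":[[[0.02,0.024,0],[0,0,0]],[[0.02,0.024,0],[0,0,0]],[[0,0,0],[0,0,0]],[[0,0,0],[0,0,0]],[[-0.08,-0.06,0],[0,0,0]],[[-0.2,-0.15,0],[0,0,0]],[[-0.3,-0.22,0],[0,0,0]],[[-0.1,-0.08,0.5],[0,0,0]],[[0,0,0.8],[0,0,0]],[[0,0,0.8],[0,0,0]],[[0,0,0.8],[0,0,0]],[[0,0,0.5],[0,0,0]]]}'
python3 -m creep '{"moves":[[[-0.2,-0.16,0.5],[-0.61,0.79,0]],[[-0.2,-0.16,0.3],[-0.61,0.79,0]],[[-0.2,-0.16,0.1],[-0.61,0.79,0]],[[-0.2,-0.16,0],[-0.61,0.79,0]],[[0,0,0],[0,0,0]],[[0,0,0],[0,0,0]],[[0,0,0],[0,0,0]],[[0,0,0],[0,0,0]]]}' 0
python3 - <<'E'
from h import *
import cv2
o=r.get_obs();print(o["eef_pos"]);c=r.get_calibration("wrist");print(c["eye"])
a=r.snapshot("wrist")[:,:,::-1]
a=cv2.resize(a,(800,500),interpolation=cv2.INTER_CUBIC);cv2.imwrite("pics/w5.png",a)
E
```

```text
clock: 6.8
eef_pos: [508.3, 179.1, 218.0]
eef_rot: [-0.058, 0.932, 0.318, 0.166]
ft_force: [0.6, 0.4, 0.4]
finger_gap: 0.505
finger_force: 0.0
clock: 7.47
eef_pos: [474.7, 153.6, 249.5]
eef_rot: [-0.003, 0.946, 0.323, -0.001]
ft_force: [0.1, 0.1, 0.3]
finger_gap: 0.002
finger_force: 0.0
[474.71382256 153.57312844 249.45537066]
[540.19616948 203.76740982 381.58647998]
```

View pics/w5.png

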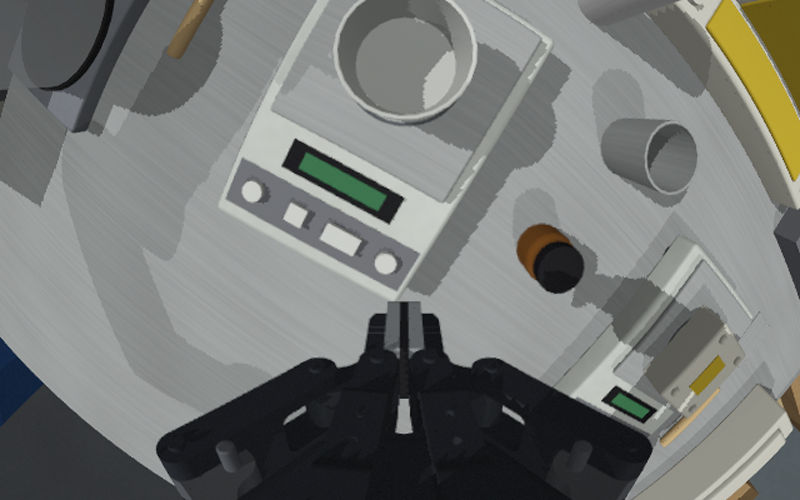

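The keys are at (253,191), (297,214), (341,237 – the bar) and (386,263). The pan's front corners are at (273,108) and (443,201), and the rim spans x 334–477 with its bottom at y 124. The cup is upright and clear of the fingers.

Run:
```python
from h import *
import cv2
c=r.get_calibration("wrist")
P=[((253,191),-108,69,58),((297,214),-108,23,58),((341,237),-108,-23,58),((386,263),-108,-69,58),((273,108),-35,85,62),((443,201),-35,-85,62)]
W=np.array([wray(c,p[0],p[3])[:2] for p in P]);L=np.array([p[1:3] for p in P])
g=rim(c,[(334,56),(343,85),(356,107),(405,124),(455,105),(470,80),(477,52)])
for n in(4,6):
    f=least_squares(lambda s:(T(s,L[:n])-W[:n]).ravel(),[500,200,0]);s=f.x
    print(s,f.fun.reshape(-1,2).round(1).tolist(),"cup",g.x,"rel",inv(s,g.x[:2])-[50,0],"bar",T(s,[-108,-23]))
e=r.get_obs()["eef_pos"];print("to bar",(T(s,[-108,-23])-e[:2])/40)
m=r.snapshot("top")[170:285,185:290]
a=cv2.convertScaleAbs(cv2.resize(m[:,:,::-1],None,fx=5,fy=5,interpolation=cv2.INTER_CUBIC),alpha=1.5);cv2.imwrite("pics/t5.png",a)
```

```text
[5.25159899e+02 2.22481909e+02 1.41120660e-01] [[0.5, 0.7], [-0.4, 0.5], [-0.8, -1.1], [0.8, -0.2]] cup [570.90976781 228.29499272  44.07697899] rel [-3.88730511 -0.67954767] bar [421.4685405  184.52005814]
[5.25636793e+02 2.22272213e+02 1.38842685e-01] [[1.1, 0.7], [0.1, 0.6], [-0.4, -1.0], [1.1, -0.2], [-1.3, 2.3], [-0.5, -2.4]] cup [570.90976781 228.29499272  44.07697899] rel [-4.32916005 -0.30082353] bar [421.85922733 184.5466665 ]
to bar [-1.3238599   0.77477121]
```

View pics/t5.png

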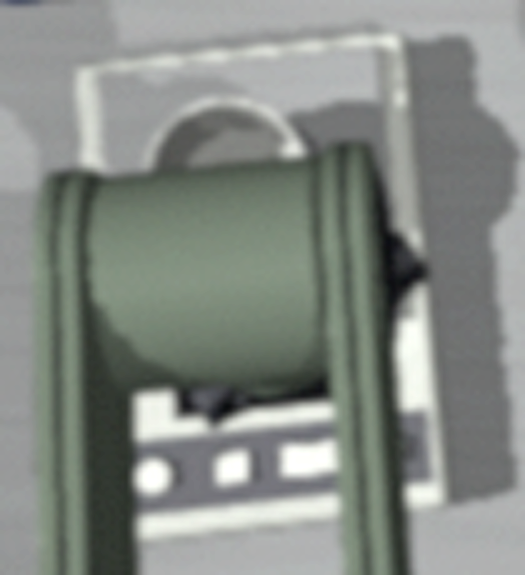

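The wrist fit suggests the cup is still about 3 mm short. I have one view left, so I'll move the camera nearly over the cup to compare it with the ring and pan edges.

```bash
python3 -m creep '{"moves":[[[0.4,0.3,0],[0,0,0]],[[0.4,0.3,0],[0,0,0]],[[0.4,0.3,0],[0,0,0]],[[0,0,0],[0,0,0]],[[0,0,0],[0,0,0]],[[0,0,0],[0,0,0]],[[0,0,0],[0,0,0]]]}' 0
python3 - <<'E'
from h import *
import cv2
o=r.get_obs();c=r.get_calibration("wrist");print(c["eye"],o["eef_pos"])
a=r.snapshot("wrist")[:,:,::-1];cv2.imwrite("pics/w6raw.png",a)
a=cv2.resize(a[0:240,160:480],(800,600),interpolation=cv2.INTER_CUBIC)
cv2.imwrite("pics/w6.png",a)
E
```

```text
clock: 8.15
eef_pos: [522.8, 189.4, 250.0]
eef_rot: [-0.003, 0.946, 0.323, -0.001]
ft_force: [-0.2, 0.2, 0.3]
finger_gap: 0.0
finger_force: 0.0
[588.28798086 239.67115685 382.12628302] [522.80721399 189.35054411 250.04206647]
```

View pics/w6.png

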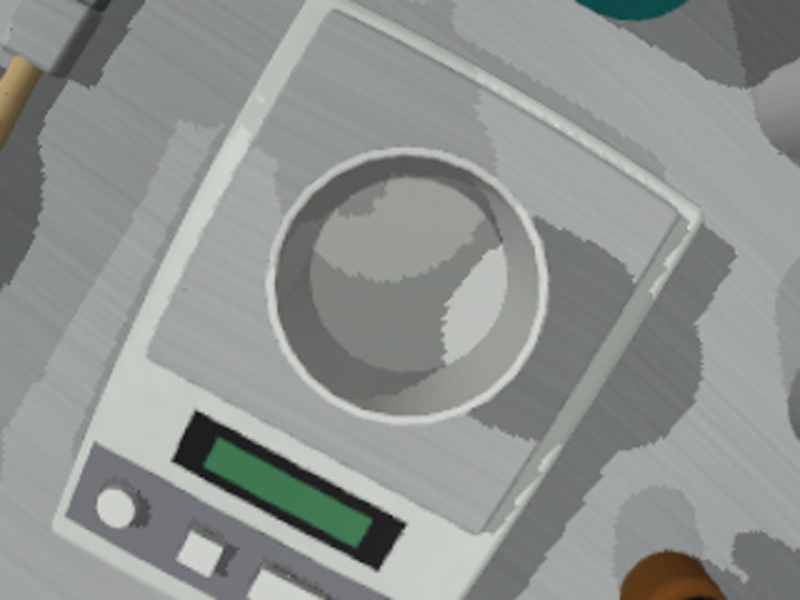

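The crop shows the pan corners at (148,356), (480,535), (681,212) and (332,8). The rim runs from (266,283) to (548,283) in x and (406,148) to (408,424) in y, the inner floor centre is at (409,274), and the round and square keys are at (117,508) and (201,553).

Run:
```python
from h import *
c=r.get_calibration("wrist");k=lambda p:(p[0]/2+200,p[1]/2)
P=[((148,356),-35,85,62),((480,535),-35,-85,62),((681,212),135,-85,62),((332,8),135,85,62),((117,508),-108,69,58),((201,553),-108,23,58)]
W=np.array([wray(c,k(p[0]),p[3])[:2] for p in P]);L=np.array([p[1:3] for p in P])
g=rim(c,[k(p) for p in[(266,283),(548,283),(406,148),(408,424)]]);fl=wray(c,k((409,274)),64)[:2]
print(g.x,g.fun.round(1),"floor",fl)
for i in([0,1,2,3],[0,1,2,3,4,5]):
    f=least_squares(lambda s:(T(s,L[i])-W[i]).ravel(),[500,200,0]);s=f.x
    print(s,f.fun.reshape(-1,2).round(1).tolist(),"cup",inv(s,g.x[:2])-[50,0],"floor",inv(s,fl)-[50,0],"pan",T(s,[50,0]),"bar",T(s,[-108,-23]))
```

```text
[573.38326562 230.20354379  44.59598912] [ 0.2  0.2 -0.2 -0.2] floor [573.95455644 230.15390077]
[5.24052698e+02 2.22120943e+02 1.42271680e-01] [[-1.7, 1.5], [-1.1, -1.7], [1.7, -1.0], [1.2, 1.2]] cup [-0.02179659  1.0062473 ] floor [0.53668317 0.87610126] pan [573.54752001 229.21055375] bar [420.4051026  184.03976684]
[5.24116331e+02 2.22164819e+02 1.41963542e-01] [[-1.7, 1.5], [-1.1, -1.6], [1.8, -1.0], [1.3, 1.2], [-0.0, 0.2], [-0.3, -0.3]] cup [-0.09130984  0.9872161 ] floor [0.46721    0.85724216] pan [573.61333531 229.23917817] bar [420.45700631 184.11558249]
```

The cup is within about 1 mm of the pan's centre. Next is the bar at about (420.7,184.2): I'll retract over it, align the shut fingers with the scale and descend.

```bash
python3 -m creep '{"moves":[[[-0.32,-0.016,0],[0,0,-0.75]],[[-0.32,-0.016,-0.3],[0,0,-0.75]],[[-0.32,-0.016,-0.5],[0,0,-0.75]],[[-0.32,-0.016,-0.5],[0,0,-0.75]],[[-0.32,-0.016,-0.5],[0,0,-0.75]],[[-0.32,-0.016,-0.5],[0,0,-0.75]],[[-0.32,-0.016,-0.5],[0,0,-0.75]],[[-0.32,-0.016,-0.4],[0,0,-0.75]],[[0,0,-0.4],[0,0,0]],[[0,0,0],[0,0,0]],[[0,0,0],[0,0,0]],[[0,0,0],[0,0,0]]]}' 0
```

```text
clock: 9.2
eef_pos: [422.3, 184.8, 107.5]
eef_rot: [-0.003, 0.998, 0.067, 0.001]
ft_force: [0.4, 0.0, -0.4]
finger_gap: -0.001
finger_force: 0.0
```

```bash
python3 -c "
from station import r
print(r.tip_reach, r.get_obs()['eef_pos'],r.get_obs()['ft_force'])"
```

```text
11.0 [422.27031841 184.75735208 107.48445841] [ 0.3604014   0.02331507 -0.35722833]
```

```bash
python3 -m creep '{"moves":[[[-0.04,-0.01,-0.4],[0,0,0]],[[0,0,-0.3],[0,0,0]],[[0,0,-0.2],[0,0,0]],[[0,0,-0.025],[0,0,0]],[[0,0,-0.025],[0,0,0]],[[0,0,-0.025],[0,0,0]],[[0,0,-0.025],[0,0,0]],[[0,0,0],[0,0,0]],[[0,0,0],[0,0,0]],[[0,0,0],[0,0,0]]]}'
```

```text
clock: 10.03
eef_pos: [420.4, 184.4, 66.9]
eef_rot: [-0.003, 0.998, 0.067, 0.001]
ft_force: [0.5, -0.8, 1.4]
finger_gap: -0.001
finger_force: 1.2
```

```bash
python3 -m creep '{"moves":[[[0,0,-0.025],[0,0,0]],[[0,0,-0.025],[0,0,0]],[[0,0,-0.02],[0,0,0]],[[0,0,0],[0,0,0]],[[0,0,0],[0,0,0]],[[0,0,0],[0,0,0]]]}'
python3 -c "
from station import r
print(r.get_obs()['ft_force'])"
```

```text
clock: 10.53
eef_pos: [420.4, 184.4, 64.0]
eef_rot: [-0.003, 0.998, 0.067, 0.001]
ft_force: [0.6, -1.2, 5.8]
finger_gap: -0.003
finger_force: 2.7
[ 0.6400146  -1.22635918  5.80699595]
```

```bash
python3 -m creep '{"moves":[[[0,0,-0.015],[0,0,0]],[[0,0,0],[0,0,0]],[[0,0,0],[0,0,0]],[[0,0,0],[0,0,0]]]}'
```

```text
clock: 10.87
eef_pos: [420.4, 184.4, 63.9]
eef_rot: [-0.003, 0.998, 0.067, 0.0]
ft_force: [-0.3, 0.2, 9.2]
finger_gap: -0.0
finger_force: 4.9
```

The force rose to 9 N with no further travel, so the key is on its stop. Withdrawing now.

```bash
python3 -m creep '{"moves":[[[0,0,0.05],[0,0,0]],[[0,0,0.1],[0,0,0]],[[0,0,0.3],[0,0,0]],[[0,0,0.7],[0,0,0]],[[-0.3,0,0.9],[0,0,0]],[[-0.4,0,0.9],[0,0,0]],[[-0.4,0,0.9],[0,0,0]],[[-0.3,0,0.5],[0,0,0]],[[0,0,0],[0,0,0]],[[0,0,0],[0,0,0]],[[0,0,0],[0,0,0]],[[0,0,0],[0,0,0]]]}'
python3 - <<'E'
from h import *
import cv2
o=r.get_obs();print(o["eef_pos"])
# cup floor unaffected? compare rim in top picture by Hough near the expected pixel
a=cv2.cvtColor(r.snapshot("top"),cv2.COLOR_RGB2GRAY)
a=cv2.resize(a[170:285,185:290],None,fx=5,fy=5,interpolation=cv2.INTER_CUBIC)
h=cv2.HoughCircles(a,cv2.HOUGH_GRADIENT,1,40,param1=80,param2=25,minRadius=72,maxRadius=90)
c=r.get_calibration("top")
for q in ([] if h is None else h[0][:3]): print(q,ray(c,(185+q[0]/5-.4,170+q[1]/5-.4),137)[:2])
E
```

```text
clock: 11.87
eef_pos: [362.6, 183.9, 234.8]
eef_rot: [-0.002, 0.998, 0.067, -0.002]
ft_force: [-0.2, -0.2, -0.5]
finger_gap: -0.001
finger_force: 0.0
[362.5657692  183.94822858 234.81429338]
```

```bash
python3 -c "
from station import r
print(r.close_job())"
```

```text
the job is handed in; nothing more can be done
None
```

The cup was slid, without lifting it, to within about 1 mm of the pan centre, the tare bar was then pressed to its stop at about 9 N, and the arm was withdrawn and the job handed in at about 12 s; a last automatic check of the cup after the press found nothing, so the centring figure is from before it.

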